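# Open the extraction damper by its fold-out crank grip

### The job

Foam is about to be sanded at the wide, box-shaped extraction hood, so open the damper of that wide duct. Leave its crank where it is while you fold the black hand grip up until it stands fully upright, then swing the crank a quarter turn until it lies along the duct at its stop, pointing away from the hood. Leave the grip standing, and do not disturb the crank of the slim duct next to it.

Things in the scene. Friction and masses are not known exactly. Their poses are not given: they have to be found in the camera images.
- wide_spindle (a point): Point on the upright spindle axis of the wide duct's damper, level with the grip's pin, 171 mm above the bench. The fixed aluminium duct (100 mm diameter, flanges up to 131 mm above the bench) lies along this x axis: +x to its box hood (200 x 140 mm, mouth 220 mm away), -x to the elbow down into the bench (120 mm away); z up. The slim duct is 60 mm with a round mouth; the two may swap sides.
- wide_crank (a joint): Wide duct's crank (rad): 0 = shut, pointing along +y of wide_spindle, across the duct; grows anticlockwise from above to 1.57 = open, at its stop, pointing along -x to the elbow. Starts 0 to 0.35. Level steel bar 10 mm wide, top 157 mm above the bench; the grip's pin is level, square to the bar, 90 mm from the spindle axis. Stiff (0.3 N m), stays where left.
- wide_grip (a joint): Wide crank's black plastic folding grip (rad): 0 = folded, level above the bar, from the pin back towards the spindle; 1.57 = upright over the pin, at its stop. Starts 0 to 0.12. Round bar 24 mm in diameter, reaching 75 mm from the pin (first 16 mm a thinner neck between cheeks 24 mm apart outside). Light friction (0.09 N m), stays at any angle.
- slim_grip_end (a point): Free end of the folded grip (18 mm in diameter, 55 mm long) on the slim duct's crank (70 mm long), a bystander: not to be disturbed.

How it is judged:
By the outcome, as a careful person would: the job done as asked, in the order asked, and still so for the second after the job is handed in, with the robot touching nothing.
It also fails if it takes over 38 s, if anything falls off the work surface, if the arm or the gripper's body presses on something with over 40 N, if the wrist force passes 120 N, or if a joint passes its speed limit or range.

### The arm

A 6-joint arm with a two-finger parallel gripper is mounted at the origin on the work surface. World frame = base frame: x ahead of the robot, y to its left, z up, the work surface at z = 0. Lengths are in mm, angles in rad, forces in N, time in s.
With the tool pointing down it reaches from about 350 to 975 mm from the base axis. Payload 17.4 kg.
Tool frame: the origin (TCP) lies on the centre line of the jaws, within the pads' length; the fingertips stand 11 mm ahead of it and the grasp point (between the pads) lies 8 mm behind it; z points along the fingers, y is the line along which they close (so a half turn about z gives the same grasp; the last joint's range is limited). The gripper opens to 85 mm and grips with 20 to 120 N. Pads are 22 mm wide; open, the fingers measure 114 mm over their backs; the gripper's body (76 mm by 85 mm) begins 54 mm behind the grasp point. The pads swing forward as they close: fully open they stand 13 mm farther back than shut.
Start: joints at [-1.202, 0.116, 1.442, -0, 1.584, -0.038], TCP at [267.07, -619.924, 242.303] pointing down, gripper open.
Joint ranges: [-2.83, 2.83], [-0.83, 2.19], [0.07, 2.5], [-1.14, 4.28], [0.01, 3], [-2.97, 2.97]. Speed limits (rad/s): [1.89, 1.89, 2.22, 3.14, 3.14, 3.14].

### API

Orientations are given as [roll, pitch, yaw] about the fixed x, y, z axes, in that order (R = Rz(yaw) Ry(pitch) Rx(roll)).
In Python, from rig import env gives the robot as it stands. The module is installed in compiled form; this text tells all that it offers.
- The arm moves only by the shell command python3 -m crank 'ROWS' [FORCE]. ROWS is text: rows parted by semicolons, each of 7 numbers parted by spaces: the turn, a rotation vector about the tool's x, y, z in units of 90 degrees (1.0 is 90 degrees), then the shift along the tool's x, y, z in units of 80 mm (1.0 is 80 mm), then the opening, from 0 (shut) to 1 (fully open). In form: wx wy wz tx ty tz hand; .... A call has 1 to 12 rows; each row is the pose to reach, as a shift and turn from the pose commanded when the call began, along the tool's axes at that moment; what a row does not reach only later rows make up. A row lasts 1/10 s, in which the tool goes at most 50 mm and 8.59 degrees, less where a joint would pass 70% of its speed; a pose out of reach is approached as far as the arm can. A call with a number of a shift or a turn outside -1 to 1 is refused whole. A call with a gripper value outside its range is refused whole. The fingers move at their own pace and stop on an object; FORCE is the grip in N (left out, the last holds). Time passes only in rows, so rows that repeat a pose let the fingers close. It gives the time, the measured TCP pose, the force, the opening and the grip force at its end, in the units of the state.
- env.get_obs(): the state, without advancing time (a new reading comes with each control period).
- env.capture(name): name is "side" or "top" or "wrist"; returns the picture (480x640x3 uint8, red, green, blue); there is no depth.
- env.camera_params(name): a dict with "fx", "fy", "cx", "cy" (pixels), "dist" ([k1, k2, p1, p2, k3] as OpenCV has them; the pictures are not rectified), "extrinsics" (4x4, takes a point from world to camera coordinates). Camera axes: x right, y down, z forward; pixel columns grow to the right and rows downward; lengths in mm; the calibration is good to about 2 mm. A picture is of the moment at which its call begins: read the wrist's pose just before it. camera_params takes no time and is no camera call; for the wrist camera it gives the pose at the moment of the call.
- env.job_done(): hands the job in; it is judged then, once.
The state is a dict: "time_s": time; "qpos": joint angles; "dq": joint speeds; "effort": joint torques, N m; "tcp_pos": TCP position; "orientation": TCP orientation; "force": force on the tool from outside, world axes, zero at the start; "moment": the same for the moment, N m; "opening": finger opening in mm; "grip_force": force on a finger pad.
Only numpy, scipy, OpenCV 4.12 (cv2) and the standard library are available. Lean on these libraries where they do the work, as an engineer would, in place of code of your own. Each camera call takes 0.05 s, during which the arm holds its last target. There are 200 camera calls.

## Working session

There is one attempt and no reset: what is moved stays moved. The work goes in short steps, Python scripts to look and compute and a shell command to move; the robot and the scene stay as the last step left them, time stands still between calls to the robot, and variables do not carry over. Pictures are saved under pics/ and viewed, at most 10 in all, crops included, and the job is handed in when it is done.

```bash
mkdir -p pics; python3 - <<'E'
from rig import env
import cv2,numpy as np
o=env.get_obs();print({k:np.round(v,3).tolist() for k,v in o.items()})
for n in("top","side"):
    p=env.camera_params(n);print(n,{k:np.round(v,3).tolist() for k,v in p.items()})
    cv2.imwrite(f"pics/{n}0.png",env.capture(n)[:,:,::-1])
E
```

```text
{'time_s': 0.0, 'qpos': [-1.202, 0.117, 1.442, 0.0, 1.584, -0.038], 'dq': [0.001, -0.0, 0.002, -0.0, 0.001, -0.001], 'effort': [-0.002, -73.199, -63.249, -0.0, 0.006, 0.0], 'tcp_pos': [267.005, -619.745, 241.525], 'orientation': [-3.14, -0.0, 0.407], 'force': [0.123, -0.168, 0.149], 'moment': [-0.055, 0.009, -0.016], 'grip_force': 0.0, 'opening': 85.462}
top {'fx': 540.524, 'fy': 540.524, 'cx': 322.889, 'cy': 245.714, 'dist': [-0.058, 0.0, 0.0, 0.0, 0.0], 'extrinsics': [[0.009, -0.999, 0.033, 9.27], [-0.984, -0.014, -0.177, 571.628], [0.177, -0.031, -0.984, 936.59], [0.0, 0.0, 0.0, 1.0]]}
side {'fx': 533.016, 'fy': 533.016, 'cx': 314.477, 'cy': 230.709, 'dist': [0.012, 0.0, 0.0, 0.0, 0.0], 'extrinsics': [[-0.944, -0.328, 0.019, 523.407], [-0.251, 0.683, -0.686, 225.877], [0.212, -0.652, -0.728, 757.664], [0.0, 0.0, 0.0, 1.0]]}
```

View pics/top0.png

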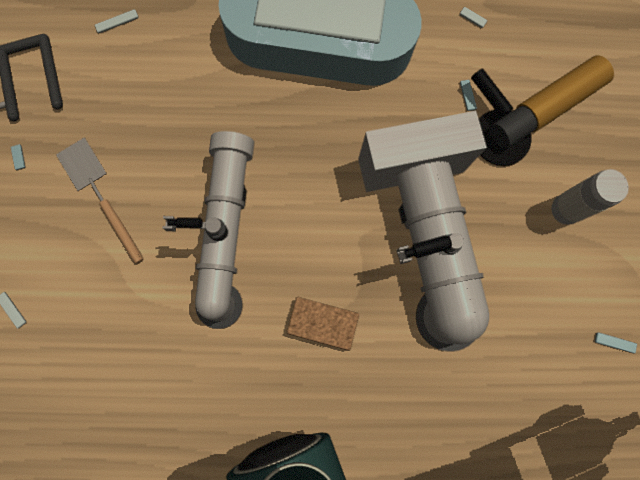

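View pics/side0.png

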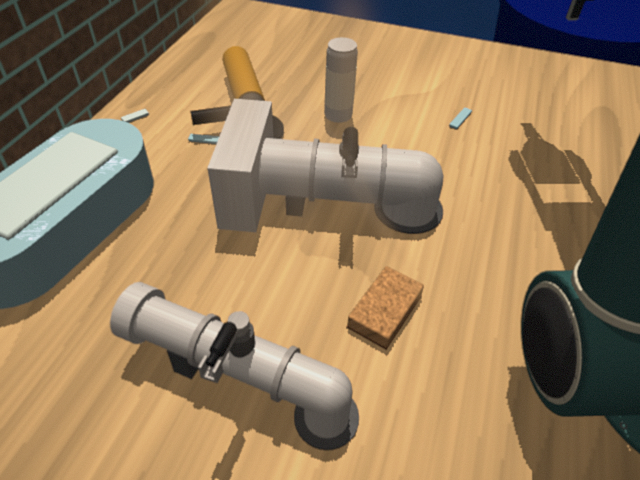

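The top view shows the wide duct on the right, with its hood near (425,145), elbow (460,320), spindle about (453,243) and pin cheeks about (403,254). The side view shows its grip near (350,148) and cheeks at (349,170). I'll mask the black grip and zoom in on it.

```bash
cat > h.py <<'E'
from rig import env
import cv2,numpy as np
def ray(p,uv):
    K=np.array([[p['fx'],0,p['cx']],[0,p['fy'],p['cy']],[0,0,1.]])
    q=cv2.undistortPoints(np.array([[uv]],float),K,np.array(p['dist'],float))[0,0]
    E=np.array(p['extrinsics']);R=E[:3,:3];d=R.T@np.array([q[0],q[1],1]);return -R.T@E[:3,3],d/np.linalg.norm(d)
def onz(p,uv,z):
    c,d=ray(p,uv);return c+d*(z-c[2])/d[2]
def two(p1,a,p2,b):
    c,d=ray(p1,a);e,f=ray(p2,b);s=np.linalg.lstsq(np.c_[d,-f],e-c,rcond=None)[0]
    return (c+s[0]*d+e+s[1]*f)/2,np.linalg.norm(c+s[0]*d-e-s[1]*f)
E
python3 - <<'E'
from h import *
t=env.camera_params("top");s=env.camera_params("side")
T=cv2.imread("pics/top0.png");S=cv2.imread("pics/side0.png")
a=cv2.resize(T[200:290,370:500],None,fx=6,fy=6,interpolation=2)[:, :780]
cv2.imwrite("pics/tc.png",a)
for n,I,b in(("top",T,(225,270,385,460)),("side",S,(120,185,325,375))):
    m=(I[b[0]:b[1],b[2]:b[3]].max(2)<45).astype(np.uint8)
    c=max(cv2.findContours(m,0,2)[0],key=cv2.contourArea)
    print(n,cv2.contourArea(c),(np.array(cv2.boxPoints(cv2.minAreaRect(c)))+[b[2],b[0]]).round(1).tolist())
for uv,z in(((453,243),171),((403,254),171)):print(uv,onz(t,uv,z).round(1))
# duct axis: flange extreme edges, elbow
for uv in((411,212),(466,210),(427,281),(483,275)):print(uv,onz(t,uv,81).round(1))
print(two(t,(403,254),s,(349,170)))
E
```

```text
top 585.5 [[402.9, 241.0], [452.2, 234.8], [454.5, 252.7], [405.1, 258.9]]Traceback (most recent call last):
  File "<stdin>", line 8, in <module>
ValueError: max() iterable argument is empty
```

View pics/tc.png

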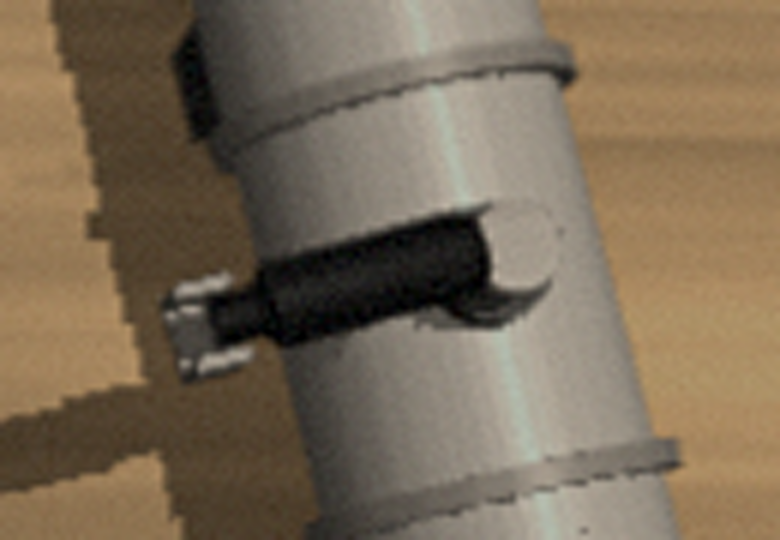

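The crop shows the folded grip running from pin (405,254) to its free end (450,242), with the spindle cap at (457,241), all in full-image pixels.

```bash
python3 - <<'E'
from h import *
t=env.camera_params("top");s=env.camera_params("side")
f=lambda x,y:(370+x/6,200+y/6)
P={}
for n,uv in dict(cap=f(522,245),end=f(478,252),neck=f(270,305),pin=f(208,325)).items():
    P[n]=onz(t,uv,171);print(n,P[n].round(1))
L=lambda a,b:np.linalg.norm((P[a]-P[b])[:2])
print("cap-pin",L("cap","pin"),"end-pin",L("end","pin"),"neck-pin",L("neck","pin"))
d=P["end"]-P["pin"];d/=np.linalg.norm(d);print("grip az",np.degrees(np.arctan2(d[1],d[0])))
# duct edges beside flanges at axis height
q=[onz(t,f(x,y),81) for x,y in((225,165),(575,70),(310,530),(680,450))]
a=(q[2]+q[3]-q[0]-q[1])/2;print("duct -x az",np.degrees(np.arctan2(a[1],a[0])), np.round(q,0).tolist())
print("pin 2view",two(t,f(208,325),s,(349,170)))
S=cv2.imread("pics/side0.png");print(S[125:180:5,349].tolist())
E
```

```text
cap [ 561.1 -198.   171. ]
end [ 558.9 -185.8  171. ]
neck [ 543.6 -128.7  171. ]
pin [ 538.  -111.9  171. ]
cap-pin 89.14309976164607 end-pin 76.87414095531666 neck-pin 17.80114454014537
grip az -74.1546098115644
duct -x az -167.36579573372458 [[601.0, -135.0, 81.0], [633.0, -242.0, 81.0], [492.0, -158.0, 81.0], [517.0, -269.0, 81.0]]
pin 2view (array([ 540.33599276, -114.7670571 ,  155.5091882 ]), np.float64(0.38093721927784907))
[[75, 106, 132], [61, 73, 87], [58, 73, 86], [60, 74, 86], [62, 75, 87], [62, 76, 88], [69, 80, 93], [61, 78, 90], [64, 76, 88], [93, 103, 117], [83, 93, 103]]
```

```bash
R='0 0 0 0.92 -0.63 0 1;0 0 0 0.92 -0.63 0 1;0 0 0 0.92 -0.63 0 1'
python3 -m crank '0 0 0 0.92 -0.63 0 1;0 0 0 0.92 -0.63 0 1;0 0 0 0.92 -0.63 0 1'
python3 -m crank '0 0 0 0.92 -0.63 0 1;0 0 0 0.92 -0.63 0 1;0 0 0 0.92 -0.63 0 1'
python3 -m crank '0 0 0 0.92 -0.63 0 1;0 0 0 0.92 -0.63 0 1;0 0 0 0.92 -0.63 0 1'
python3 -m crank '0 0 0 0.92 -0.63 0 1;0 0 0 0.92 -0.63 0 1;0 0 0 0.92 -0.63 0 1'
python3 -m crank '0 0 0 0.92 -0.63 0 1;0 0 0 0.92 -0.63 0 1;0 0 0 0.92 -0.63 0 1'
```

```text
time_s: 0.4
tcp_pos: [316.7, -541.6, 242.5]
orientation: [-3.141, -0.001, 0.409]
force: [-1.4, 0.5, 1.1]
opening: 85.3
grip_force: 0.0
time_s: 0.7
tcp_pos: [364.1, -466.5, 242.5]
orientation: [-3.142, -0.001, 0.41]
force: [-0.1, -0.0, 0.2]
opening: 85.3
grip_force: 0.0
time_s: 1.0
tcp_pos: [411.5, -391.4, 242.4]
orientation: [-3.141, -0.001, 0.41]
force: [-0.3, -0.7, 0.4]
opening: 85.2
grip_force: 0.0
time_s: 1.3
tcp_pos: [459.1, -316.3, 242.2]
orientation: [-3.141, -0.0, 0.409]
force: [-0.6, -1.3, -0.4]
opening: 85.4
grip_force: 0.0
time_s: 1.6
tcp_pos: [506.7, -241.2, 242.1]
orientation: [-3.141, -0.0, 0.409]
force: [-0.8, -0.2, 0.5]
opening: 85.2
grip_force: 0.0
```

```bash
python3 -m crank '0 0 -0.92 0.905 -0.645 0 1;0 0 -0.92 0.905 -0.645 0 1;0 0 -0.92 0.905 -0.645 0 1;0 0 -0.92 0.905 -0.645 0 1;0 0 -0.92 0.905 -0.645 0 1;0 0 -0.92 0.905 -0.645 0 1;0 0 -0.92 0.905 -0.645 0 1;0 0 -0.92 0.905 -0.645 0 1;0 0 -0.92 0.905 -0.645 0 1;0 0 -0.92 0.905 -0.645 0 1;0 0 -0.92 0.905 -0.645 0 1'
python3 - <<'E'
from h import *
import json
p=env.camera_params("wrist");json.dump({k:np.array(v).tolist() for k,v in p.items()},open("w1.json","w"))
I=env.capture("wrist");cv2.imwrite("pics/w1.png",I[:,:,::-1])
print(env.get_obs()["qpos"])
E
```

```text
time_s: 2.7
tcp_pos: [551.2, -168.4, 242.1]
orientation: [-3.141, 0.0, 1.853]
force: [0.5, -1.2, -0.7]
opening: 85.6
grip_force: 0.0
[-3.40184527e-01 -9.89067263e-02  1.65817200e+00 -3.66920433e-04
  1.58262678e+00 -6.18213266e-01]
```

View pics/w1.png

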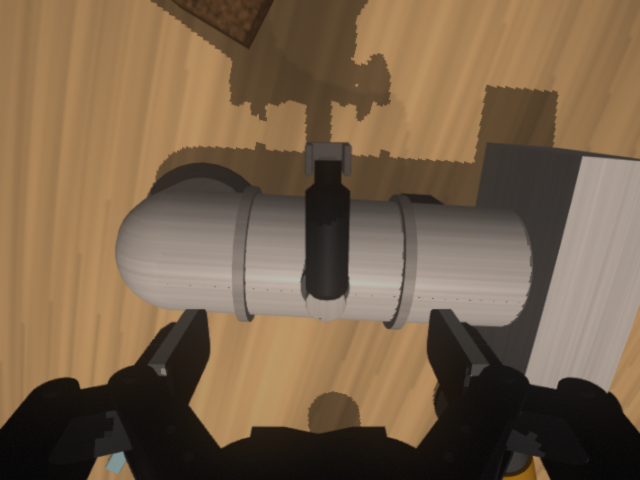

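The wrist view shows the grip between the pads' lines: pin about (328,160), shoulder (328,185), free end (326,296), spindle cap about (326,305).

```bash
python3 - <<'E'
from h import *
import json
p=json.load(open("w1.json"))
A=onz(p,(328,161),171);B=onz(p,(326,294),171);C=onz(p,(327.5,187),171);print(A,B,C,np.linalg.norm(A-B),np.linalg.norm(A-C))
d=A-B;print(np.degrees(np.arctan2(d[1],d[0])))
D=(onz(p,(242,320),81)+onz(p,(255,188),81))/2;F=(onz(p,(397,328),81)+onz(p,(407,196),81))/2;g=F-D;print(np.degrees(np.arctan2(g[1],g[0])))
G=A-55*d/np.linalg.norm(d);print("G",G)
E
```

```text
[ 541.98546789 -111.91507323  171.        ] [ 562.8218567  -185.88409141  171.        ] [ 545.65890821 -125.18936214  171.        ] 76.84771141391393 13.773195343336033
105.73203755621662
12.954661390739535
G [ 556.89809656 -164.854789    171.        ]
```

```bash
python3 -m crank '0 0 0 0.02 0.075 0.2 0.6;0 0 0 0.02 0.075 0.2 0.6;0 0 0 0.02 0.075 0.4 0.6;0 0 0 0.02 0.075 0.65 0.6;0 0 0 0.02 0.075 0.85 0.6;0 0 0 0.02 0.075 0.97 0.6;0 0 0 0.02 0.075 0.97 0.6;0 0 0 0.02 0.075 0.97 0.6' 20
python3 - <<'E'
from h import *
import json
p=env.camera_params("wrist");json.dump({k:np.array(v).tolist() for k,v in p.items()},open("w2.json","w"))
I=env.capture("wrist");cv2.imwrite("pics/w2.png",I[:,:,::-1])
E
```

```text
time_s: 3.55
tcp_pos: [556.9, -163.7, 165.1]
orientation: [3.141, 0.0, 1.852]
force: [0.4, 0.1, 0.6]
opening: 51.3
grip_force: 0.0
```

View pics/w2.png

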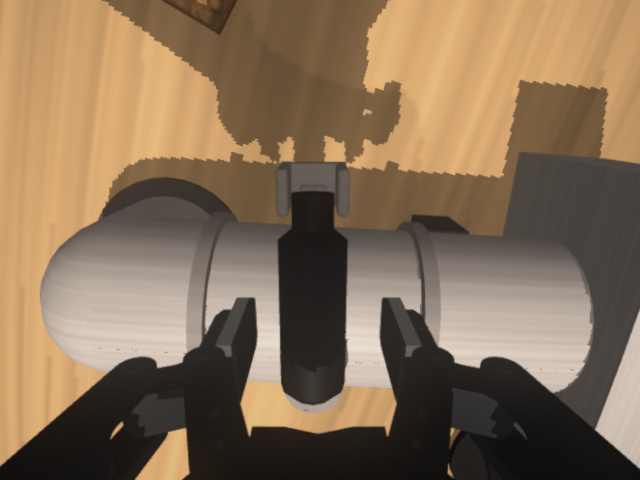

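Grip edges are at columns 279–347 (centre 313) and the pads at 256/381 (centre 318.5), so the gripper sits about 2 mm too far to the right. I'll shift it and close.

```bash
python3 -m crank '0 0 0 0 -0.025 0 0.5;0 0 0 0 -0.025 0 0.4;0 0 0 0 -0.025 0 0.33;0 0 0 0 -0.025 0 0.3;0 0 0 0 -0.025 0 0.2;0 0 0 0 -0.025 0 0.2;0 0 0 0 -0.025 0 0.2' 20
python3 - <<'E'
from h import *
import json
o=env.get_obs();print(o["tcp_pos"],o["force"],o["moment"],o["opening"],o["grip_force"],o["orientation"])
# arc plan: tool down yaw y0; x axis=outward, tilt a about -y
p=np.array([ -55.]) 
for th,al in((15,8),(30,20),(45,30),(60,40),(75,45),(90,50)):
    t,a=np.radians([th,al])
    # plane coords: X outward, Z down ; grasp point rel. pin: (-55cos, -55 sin); TCP = grasp+8*toolz, toolz=(-sin a, cos a)
    f=lambda t,a:np.array([-55*np.cos(t)-8*np.sin(a),-55*np.sin(t)+8*np.cos(a)])
    d=f(t,a)-f(0,0);print(th,"wy",round(-al/90,3),"tx tz",(d/80).round(3))
E
```

```text
time_s: 4.3
tcp_pos: [554.8, -164.2, 164.8]
orientation: [3.142, 0.0, 1.852]
force: [-0.1, 0.5, 1.4]
opening: 23.5
grip_force: 19.5
[ 554.83648351 -164.2393822   164.81555978] [-0.05336452  0.54337487  1.44994024] [-0.06334887  0.04412348  0.04262689] 23.514846482704325 19.549628645181656 [3.14151850e+00 1.27323878e-04 1.85191197e+00]
15 wy -0.089 tx tz [ 0.01  -0.179]
30 wy -0.222 tx tz [ 0.058 -0.35 ]
45 wy -0.333 tx tz [ 0.151 -0.5  ]
60 wy -0.444 tx tz [ 0.279 -0.619]
75 wy -0.5 tx tz [ 0.439 -0.693]
90 wy -0.556 tx tz [ 0.611 -0.723]
```

```bash
python3 -m crank '0 -0.04 0 0.003 0 -0.09 0.2;0 -0.09 0 0.01 0 -0.179 0.2;0 -0.15 0 0.03 0 -0.265 0.2;0 -0.222 0 0.058 0 -0.35 0.2;0 -0.222 0 0.058 0 -0.35 0.2' 20
python3 - <<'E'
from h import *
o=env.get_obs();print(o["force"],o["moment"],o["qpos"])
E
```

```text
time_s: 4.8
tcp_pos: [553.3, -158.7, 192.8]
orientation: [-3.141, 0.353, 1.854]
force: [-0.4, -3.5, -0.4]
opening: 23.7
grip_force: 20.7
[-0.40825247 -3.54089404 -0.38140658] [-0.54181739  0.20372225 -0.10853679] [-0.17322069 -0.17647898  1.83564156 -0.3246367   1.33417683 -0.40347167]
```

```bash
python3 - <<'E'
from h import *
f=lambda t,a:np.array([-55*np.cos(t)-8*np.sin(a),-55*np.sin(t)+8*np.cos(a)])
b=np.radians(20);X=np.array([np.cos(b),np.sin(b)]);Z=np.array([-np.sin(b),np.cos(b)])
for th,al in((38,24),(45,28),(53,32),(60,35),(68,38),(75,41),(83,44),(90,46)):
    t,a=np.radians([th,al]);d=f(t,a)-f(np.radians(30),b);print(th,"wy",round(-(al-20)/90,3),"tx tz",round(d@X/80,3),round(d@Z/80,3))
E
```

```text
38 wy -0.044 tx tz 0.016 -0.093
45 wy -0.089 tx tz 0.04 -0.172
53 wy -0.133 tx tz 0.08 -0.257
60 wy -0.167 tx tz 0.125 -0.326
68 wy -0.2 tx tz 0.186 -0.396
75 wy -0.233 tx tz 0.247 -0.45
83 wy -0.267 tx tz 0.324 -0.502
90 wy -0.289 tx tz 0.398 -0.537
```

```bash
python3 -m crank '0 -0.044 0 0.016 0 -0.093 0.2;0 -0.089 0 0.04 0 -0.172 0.2;0 -0.133 0 0.08 0 -0.257 0.2;0 -0.167 0 0.125 0 -0.326 0.2;0 -0.2 0 0.186 0 -0.396 0.2;0 -0.233 0 0.247 0 -0.45 0.2;0 -0.267 0 0.324 0 -0.502 0.2;0 -0.289 0 0.398 0 -0.537 0.2;0 -0.289 0 0.398 0 -0.537 0.2' 20
python3 - <<'E'
from h import *
o=env.get_obs();print(o["force"],o["moment"],o["qpos"])
cv2.imwrite("pics/t2.png",cv2.resize(env.capture("top")[150:350,300:560,::-1],None,fx=3,fy=3))
E
```

```text
time_s: 5.7
tcp_pos: [540.9, -116.9, 221.3]
orientation: [-3.138, 0.803, 1.854]
force: [1.5, -6.9, -3.9]
opening: 23.1
grip_force: 22.6
[ 1.4684051  -6.89774747 -3.85103103] [ 0.11492867  0.06543291 -0.05203021] [ 0.1030658  -0.24506466  1.95831991 -0.81347383  1.34576051 -0.02185014]
```

View pics/t2.png

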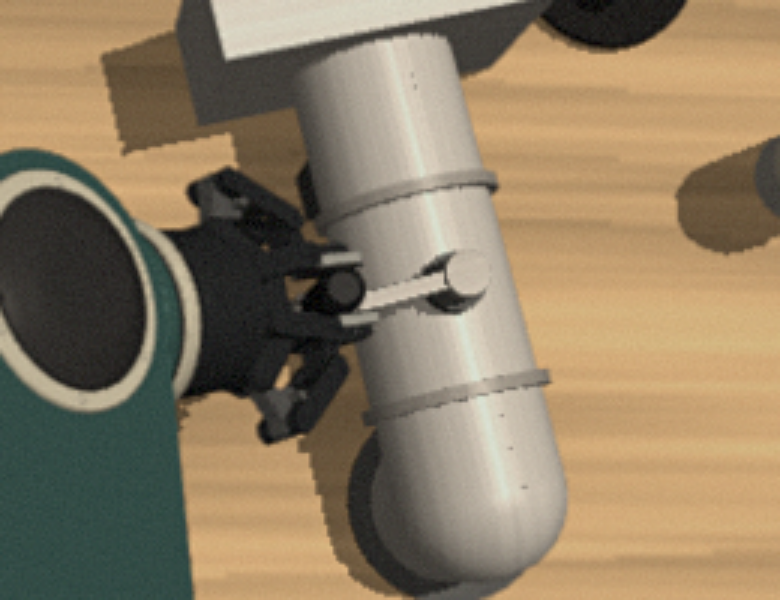

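The top view shows the grip upright in the pads, its end at about (415,247) in full-image pixels, and the bar and spindle unmoved. Next I'll push slightly outward to seat the stop.

```bash
python3 -m crank '0 0 0 0.017 0 -0.018 0.2;0 0 0 0.017 0 -0.018 0.2' 20
python3 -m crank '0 0 0 0.017 0 -0.018 0.2;0 0 0 0.017 0 -0.018 0.2' 20
python3 - <<'E'
from h import *
t=env.camera_params("top");print(onz(t,(300+346/3,150+290/3),246),onz(t,(300+466/3,150+275/3),160))
E
```

```text
time_s: 5.95
tcp_pos: [540.4, -116.2, 221.4]
orientation: [-3.138, 0.802, 1.853]
force: [7.2, -17.0, -7.3]
opening: 23.2
grip_force: 21.6
time_s: 6.15
tcp_pos: [539.8, -114.7, 221.5]
orientation: [-3.138, 0.803, 1.853]
force: [8.4, -22.2, -8.4]
opening: 23.2
grip_force: 21.2
[ 536.89027975 -113.90764287  246.        ] [ 561.74224534 -198.29261659  160.        ]
```

Force rises against the stop, so the grip is upright. Next I'll work out the swing.

```bash
cat > sw.py <<'E'
from h import *
import sys
from scipy.spatial.transform import Rotation as Ro
def plan(S,angs,rad=0):
    o=env.get_obs();R=Ro.from_euler("xyz",o["orientation"]);p=np.array(o["tcp_pos"])
    e=p[:2]-S;print("az",np.degrees(np.arctan2(e[1],e[0])),"r",np.linalg.norm(e),o["force"])
    e=e/np.linalg.norm(e)
    for a in angs:
        Q=Ro.from_euler("z",a,degrees=True);c=np.array([*S,p[2]]);d=Q.apply(p+rad*np.array([*e,0])-c)+c-p
        print(a,(R.inv().apply([0,0,a/90])).round(3),(R.inv().apply(d)/80).round(3))
E
python3 -c "
from sw import *
plan(np.array([563,-198.4]),[4,9,14,19,24,30],-1.5)"
```

```text
az 105.4826733058687 r 86.83439504792962 [  8.39659028 -22.2340058   -8.4237062 ]
4 [-0.032 -0.    -0.031] [-0.014 -0.075  0.015]
9 [-0.072 -0.    -0.069] [-0.021 -0.167  0.022]
14 [-0.112 -0.    -0.108] [-0.033 -0.258  0.035]
19 [-0.152 -0.001 -0.147] [-0.051 -0.348  0.054]
24 [-0.192 -0.001 -0.185] [-0.074 -0.435  0.078]
30 [-0.24  -0.001 -0.232] [-0.108 -0.535  0.114]
```

```bash
python3 -m crank '-0.032 0 -0.031 -0.014 -0.075 0.015 0.2;-0.072 0 -0.069 -0.021 -0.167 0.022 0.2;-0.112 0 -0.108 -0.033 -0.258 0.035 0.2;-0.152 0 -0.147 -0.051 -0.348 0.054 0.2;-0.192 0 -0.185 -0.074 -0.435 0.078 0.2;-0.24 0 -0.232 -0.108 -0.535 0.114 0.2;-0.24 0 -0.232 -0.108 -0.535 0.114 0.2' 20
python3 -c "
from sw import *
print(env.get_obs()['moment'],env.get_obs()['qpos'])
plan(np.array([563,-198.4]),[5,10,15,20,25,30],0)"
```

```text
time_s: 6.85
tcp_pos: [501.3, -138.4, 221.6]
orientation: [-3.141, 0.802, 2.379]
force: [9.8, -4.5, -9.6]
opening: 23.4
grip_force: 22.1
[ 0.60836526 -0.06263729  0.66529278] [-0.07139142 -0.60606501  2.20691308 -0.5943915   0.95935673 -0.67851864]
az 135.7823743923002 r 86.02046930970619 [ 9.78466678 -4.53194447 -9.64264796]
5 [-0.04  -0.    -0.039] [-0.002 -0.094  0.002]
10 [-0.08  -0.    -0.077] [-0.01  -0.187  0.011]
15 [-0.12  -0.    -0.116] [-0.024 -0.279  0.025]
20 [-0.16  -0.    -0.155] [-0.043 -0.368  0.044]
25 [-0.2   -0.    -0.193] [-0.067 -0.455  0.07 ]
30 [-0.24  -0.    -0.232] [-0.097 -0.539  0.1  ]
```

```bash
cat >> sw.py <<'E'
def plan2(S,steps,rad=0):
    o=env.get_obs();R=Ro.from_euler("xyz",o["orientation"]);p=np.array(o["tcp_pos"]);g=p-8*R.apply([0,0,1])
    c=np.array([*S,g[2]]);e=g-c;print("az",np.degrees(np.arctan2(e[1],e[0])),"r",np.linalg.norm(e),"z",g[2],o["force"])
    e/=np.linalg.norm(e)
    for a,t in steps:
        Q=Ro.from_euler("z",a,degrees=True);N=Q*R*Ro.from_euler("y",t,degrees=True)
        d=Q.apply(g+rad*e-c)+c+8*N.apply([0,0,1])-p
        w=(R.inv()*N).as_rotvec()*2/np.pi
        print(*(w.round(3)),*((R.inv().apply(d)/80).round(3)),0.2,end=";")
E
python3 -c "
from sw import *
plan2(np.array([563,-198.4]),[(3,4),(6,8),(10,12),(14,16),(18,20),(22,24),(26,28),(30,32)],0)"
```

```text
az 135.8125990768402 r 91.76981897610352 z 227.1987304030709 [ 9.78466678 -4.53194447 -9.64264796]
-0.023 0.044 -0.024 0.006 -0.057 0.0 0.2;-0.045 0.089 -0.05 0.011 -0.114 0.003 0.2;-0.071 0.133 -0.085 0.01 -0.19 0.009 0.2;-0.096 0.177 -0.123 0.007 -0.266 0.018 0.2;-0.118 0.22 -0.163 -0.001 -0.341 0.031 0.2;-0.137 0.263 -0.204 -0.013 -0.416 0.047 0.2;-0.154 0.306 -0.248 -0.029 -0.49 0.067 0.2;-0.169 0.347 -0.293 -0.048 -0.563 0.09 0.2;
```

```bash
python3 -m crank '-0.023 0.044 -0.024 0.006 -0.057 0.0 0.2;-0.045 0.089 -0.05 0.011 -0.114 0.003 0.2;-0.071 0.133 -0.085 0.01 -0.19 0.009 0.2;-0.096 0.177 -0.123 0.007 -0.266 0.018 0.2;-0.118 0.22 -0.163 -0.001 -0.341 0.031 0.2;-0.137 0.263 -0.204 -0.013 -0.416 0.047 0.2;-0.154 0.306 -0.248 -0.029 -0.49 0.067 0.2;-0.169 0.347 -0.293 -0.048 -0.563 0.09 0.2;-0.169 0.347 -0.293 -0.048 -0.563 0.09 0.2' 20
python3 -c "
from sw import *
print(env.get_obs()['moment'],env.get_obs()['qpos'])
plan2(np.array([563,-198.4]),[(5,1),(10,2),(15,3),(19,4),(23,5),(26,6)],0)
cv2.imwrite('pics/t3.png',cv2.resize(env.capture('top')[150:350,300:560,::-1],None,fx=3,fy=3))"
```

```text
time_s: 7.75
tcp_pos: [477.6, -176.1, 220.6]
orientation: [3.14, 0.243, 2.902]
force: [-1.3, -1.0, 8.5]
opening: 23.1
grip_force: 24.9
[-0.21261272 -0.06633629  0.19199242] [-0.42915782 -0.40207104  1.95375265  0.04825079  1.35176335 -1.76548327]
az 165.3841686230839 r 90.15937502210816 z 228.35862801925205 [-1.26191434 -0.95463862  8.48283573]
-0.013 0.011 -0.054 -0.001 -0.096 0.0 0.2;-0.025 0.022 -0.108 -0.01 -0.192 0.003 0.2;-0.036 0.033 -0.163 -0.027 -0.287 0.007 0.2;-0.044 0.044 -0.207 -0.046 -0.362 0.012 0.2;-0.051 0.055 -0.251 -0.07 -0.436 0.018 0.2;-0.055 0.066 -0.284 -0.091 -0.49 0.024 0.2;
```

View pics/t3.png

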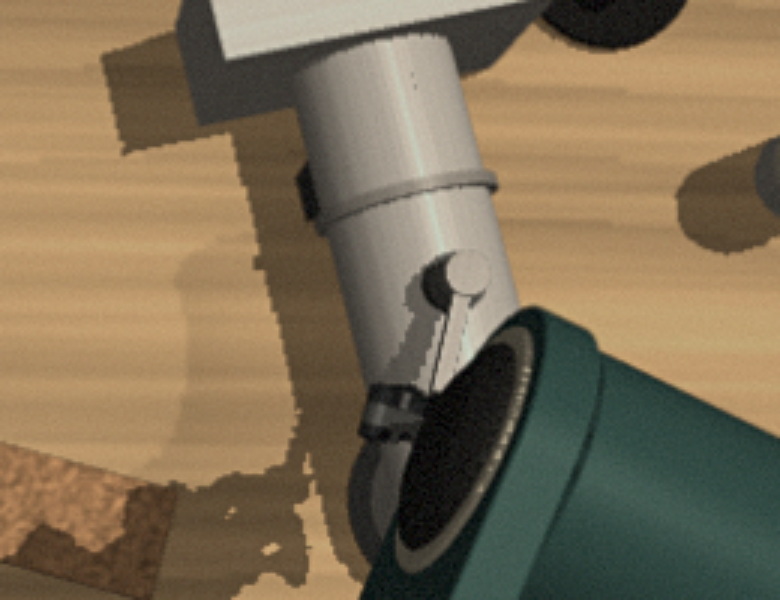

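The top view shows the crank about 60° round, with the grip still held upright in the pads. I'll continue to near the stop.

```bash
python3 -m crank '-0.013 0.011 -0.054 -0.001 -0.096 0.0 0.2;-0.025 0.022 -0.108 -0.01 -0.192 0.003 0.2;-0.036 0.033 -0.163 -0.027 -0.287 0.007 0.2;-0.044 0.044 -0.207 -0.046 -0.362 0.012 0.2;-0.051 0.055 -0.251 -0.07 -0.436 0.018 0.2;-0.055 0.066 -0.284 -0.091 -0.49 0.024 0.2;-0.055 0.066 -0.284 -0.091 -0.49 0.024 0.2' 20
python3 -c "
from sw import *
print(env.get_obs()['moment'],env.get_obs()['qpos'])
plan2(np.array([563,-198.4]),[(1,0),(2,0),(3,0),(4,0)],0)
plan2(np.array([563,-198.4]),[(1,0),(2,0),(3,0),(4,0)],2)"
```

```text
time_s: 8.5
tcp_pos: [475.6, -215.1, 220.6]
orientation: [-3.141, 0.141, -2.927]
force: [3.6, -0.8, 5.4]
opening: 23.1
grip_force: 24.6
[-0.09693392 -0.74442516  0.11946943] [-0.52428398 -0.28611281  1.85806825  0.09516171  1.46555491 -2.31467504]
az -169.13491432546354 r 90.10943770567721 z 228.47634821509536 [ 3.60874807 -0.77121054  5.44602743]
-0.002 -0.0 -0.011 0.0 -0.019 -0.0 0.2;-0.003 -0.0 -0.022 0.0 -0.039 -0.0 0.2;-0.005 -0.0 -0.033 -0.0 -0.058 0.0 0.2;-0.006 -0.0 -0.044 -0.001 -0.078 0.0 0.2;az -169.13491432546354 r 90.10943770567721 z 228.47634821509536 [ 3.60874807 -0.77121054  5.44602743]
-0.002 -0.0 -0.011 0.025 -0.019 -0.004 0.2;-0.003 -0.0 -0.022 0.025 -0.039 -0.004 0.2;-0.005 -0.0 -0.033 0.025 -0.059 -0.003 0.2;-0.006 -0.0 -0.044 0.024 -0.079 -0.003 0.2;
```

```bash
python3 -m crank '0 0 -0.011 0.025 -0.019 -0.004 0.2;0 0 -0.022 0.025 -0.039 -0.004 0.2;0 0 -0.022 0.025 -0.039 -0.004 0.2' 20
python3 -m crank '0 0 -0.011 0 -0.019 0 0.2;0 0 -0.022 0 -0.039 0 0.2;0 0 -0.022 0 -0.039 0 0.2' 20
```

```text
time_s: 8.8
tcp_pos: [474.1, -218.1, 220.5]
orientation: [-3.137, 0.142, -2.893]
force: [4.4, 1.7, 3.1]
opening: 23.0
grip_force: 24.7
time_s: 9.1
tcp_pos: [474.6, -219.9, 220.5]
orientation: [-3.135, 0.141, -2.858]
force: [0.9, 14.9, 5.6]
opening: 23.0
grip_force: 25.4
```

```bash
python3 -m crank '0 0 0 0.03 -0.01 -0.004 0.2;0 0 0 0.05 -0.01 -0.007 0.2;0 0 0 0.05 -0.01 -0.007 0.2' 20
python3 -c "
from sw import *
plan2(np.array([563,-198.4]),[(1,0)],0)"
```

```text
time_s: 9.4
tcp_pos: [471.6, -220.9, 220.2]
orientation: [-3.136, 0.143, -2.857]
force: [10.6, 21.3, 3.2]
opening: 23.3
grip_force: 24.9
az -166.1780656341733 r 95.23628737783302 z 228.1392041305161 [10.60831694 21.253256    3.18971649]
-0.002 -0.0 -0.011 0.001 -0.021 0.0 0.2;
```

```bash
python3 -m crank '0 0 0 -0.01 0.03 0 0.2;0 0 0 -0.01 0.03 0 0.5;0 0 0 -0.01 0.03 0 0.7;0 0 0 -0.01 0.03 0 0.7;0 0 0 -0.01 0.03 -0.1 0.7;0 0 0 -0.01 0.03 -0.4 0.7;0 0 0 -0.01 0.03 -0.9 0.7;0 0 0 -0.01 0.03 -1 0.7;0 0 0 -0.01 0.03 -1 0.7'
python3 -m crank '0 0 0 -0.5 0.8 -0.6 0.7;0 0 0 -0.5 0.8 -0.6 0.7;0 0 0 -0.5 0.8 -0.6 0.7'
python3 -c "
from sw import *
T=env.capture('top')[:,:,::-1];S=env.capture('side')[:,:,::-1]
cv2.imwrite('pics/f.png',np.hstack([cv2.resize(T[170:350,370:500],None,fx=3,fy=3),cv2.resize(S[80:260,250:386],None,fx=3,fy=3)]))"
```

```text
time_s: 10.3
tcp_pos: [460.1, -223.3, 301.3]
orientation: [-3.129, 0.14, -2.858]
force: [-0.3, -0.1, -1.4]
opening: 60.1
grip_force: 0.0
time_s: 10.6
tcp_pos: [474.3, -149.4, 354.0]
orientation: [-3.13, 0.141, -2.856]
force: [0.1, -0.4, 0.2]
opening: 60.1
grip_force: 0.0
```

View pics/f.png

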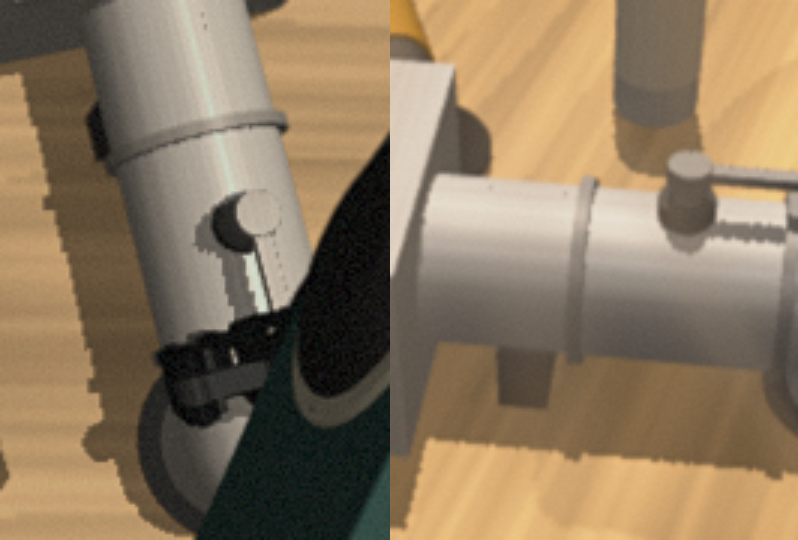

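The arm still hides the grip in both views, so I'll move it further aside and look again.

```bash
python3 -m crank '0 0 0 0 1 -0.5 0.7;0 0 0 0 1 -0.5 0.7;0 0 0 0 1 -0.5 0.7'
python3 -m crank '0 0 0 0.3 1 0 0.7;0 0 0 0.3 1 0 0.7;0 0 0 0.3 1 0 0.7'
python3 -c "
from sw import *
T=env.capture('top')[:,:,::-1];S=env.capture('side')[:,:,::-1]
cv2.imwrite('pics/f2.png',np.hstack([cv2.resize(T[170:350,370:500],None,fx=3,fy=3),cv2.resize(S[80:260,300:436],None,fx=3,fy=3)]))"
```

```text
time_s: 11.0
tcp_pos: [445.2, -74.5, 391.8]
orientation: [-3.131, 0.14, -2.857]
force: [1.0, -0.3, -0.7]
opening: 60.0
grip_force: 0.0
time_s: 11.3
tcp_pos: [399.7, -4.7, 385.0]
orientation: [-3.132, 0.138, -2.857]
force: [-0.3, 0.1, -0.2]
opening: 59.6
grip_force: 0.0
```

View pics/f2.png

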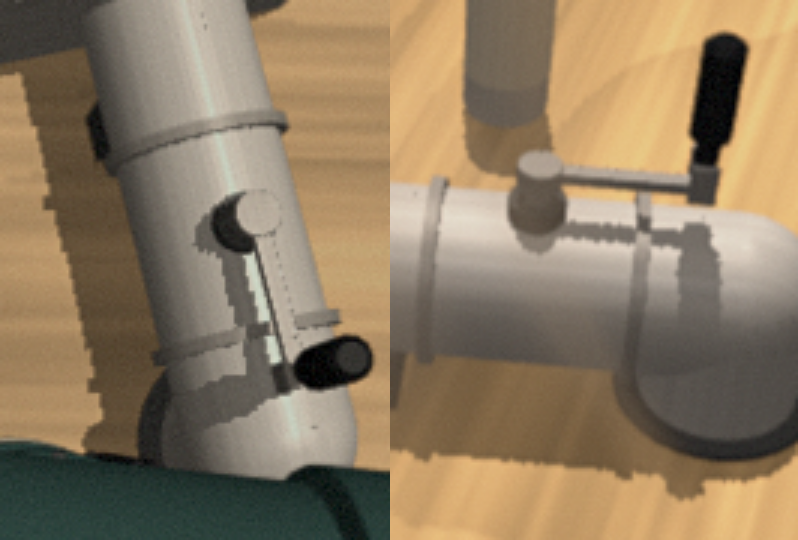

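The views show the grip standing over the pin, its tip at top (486.7,288) and side (412,96). The bar runs along the duct. I'll check the angles.

```bash
python3 - <<'E'
from h import *
t=env.camera_params("top");s=env.camera_params("side")
tip,g=two(t,(370+350/3,170+355/3),s,(300+337/3,80+45/3));print("tip",tip,g)
S=onz(t,(370+260/3,170+213/3),168);
for z,uv in((157,(287,377)),):P=onz(t,(370+uv[0]/3,170+uv[1]/3),z);e=P-S;print("pin",P,"S",S,np.hypot(*e[:2]),np.degrees(np.arctan2(e[1],e[0]))%360)
e=tip-S;print("tip r",np.hypot(*e[:2]),np.degrees(np.arctan2(e[1],e[0]))%360)
print(onz(s,(300+316/3,80+158/3),171),"pin from side")
E
```

```text
tip [ 476.04460529 -219.21164595  242.72513364] 1.597874170375262
pin [ 473.41872294 -213.14300223  157.        ] S [ 561.34798413 -198.26409292  168.        ] 89.17924038731321 189.60430006596332
tip r 87.83772776398855 193.79685395565036
[ 475.93142989 -220.00872016  171.        ] pin from side
```

```bash
python3 -c "
from rig import env
print(env.job_done())"
```

```text
the job is handed in; nothing more can be done
None
```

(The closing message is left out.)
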